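# Half-light reading with a sprung lamp shutter

## Task

Set up a half-light reading: stand the light logger upright in the middle of the narrow raised stage on the optical bench, its white dome squarely facing the lamp house's window, and let it go while the shutter is still shut. Then slide the spring-loaded shutter open by its knob to half of its travel, never letting it go past three quarters open (bright light dazzles the sensor), and finish the program while still holding it steadily there against its spring. Leave the multimeter, the solder spool and the flux tin where they are.

Things in the scene. Friction and masses are not known exactly. Their poses are not given: they have to be found in the camera images.
- logger: cordless light logger, loose: upright grey plastic block, 30 (its x) x 44 (its y) x 58 mm high, about 0.09 kg, with a white half dome (20 mm wide, 10 mm out) on one 44 mm wide face, a small dark display on the opposite one. Origin: centre of its underside; z up; x points out of the dome's face. Starts standing on the desk right of the bench; can be taken from above by its plain sides, 44 mm apart.
- logger_dome (a point): tip of the logger's white dome, 25 mm along the logger's +x from its middle and 34 mm above its underside
- bench: optical bench, fixed: grey lamp house (dark front) 60 mm deep, 142 wide, 130 high (rear roof fins to 138), aluminium rail 30 mm wide, 12 high, 218 long out from its front. Origin on the desk under the window's middle, in the plane of the front face; z up; x points into the house (window looks along -x, rail runs along -x); y is left when facing the window. House spans y -42 to +100 mm.
- window (a point): middle of the lit window in the front face, 56 mm wide and 44 mm high, 80 mm above the desk; the shutter covers it when shut
- stage: carriage clamped on the rail in front of the window (fixed), carrying a post with the narrow flat stage; same axes as the bench. Origin on the desk under the stage. Below the stage the carriage is 36 by 46 mm and 22 mm high, with a clamp screw on its -y side.
- stage_top (a point): middle of the stage's flat top, 46 mm above the desk; the stage is 28 mm along x and 34 mm along y, so the logger overhangs it a little all round. With the logger on it the dome is level with the window's middle.
- shutter (a joint): travel of the steel shutter in m: 0 shut (start; its spring pulls it shut), 0.030 half travel (half of the window uncovered), 0.060 fully open. Slides to the bench's +y (left when facing the window). Spring force about 2.2 N when shut, 7.6 N at half, 13 N fully open. Long scale marks above the upper guide show shut, half and full for the left edge of the knob's strap.
- shutter_knob (a point): the shutter's upright round black knob, 16 mm diameter, 33 mm high, moving with the shutter in front of the house's roof edge. This point: centre of its underside, 135 mm above the desk, 10.5 mm in front of the front face, level with the window's middle in y when shut; z up, same axes as the bench. Free space on all sides above 139 mm.
- multimeter: hand-held multimeter lying left of the bench, 152 x 78 x 46 mm, loose, to be left alone; origin at the centre of its underside
- solder_spool: solder spool, 50 mm diameter, 38 mm high, loose, right of the lamp house, to be left alone; origin at the centre of its underside
- flux_tin: round flux tin, 51 mm diameter, 18 mm high, loose, at the right, to be left alone; origin at the centre of its underside

How it is judged:
On the way:
1. the logger stands on the stage facing the window, let go, with the shutter still shut (horizontal distance between logger and stage_top below 0.012 m and z of logger in the frame of stage between 0.042 and 0.05 m and angle between logger's own z axis and vertical below 0.1 rad and angle between the x axis of logger and the x axis of bench, either way round below 0.26 rad and x of logger_dome in the frame of stage above 0.008 m and linear speed of logger below 0.02 m/s and contact force between the fingers and logger below 0.1 N and contact force between logger and stage above 0.2 N and value of joint shutter below 0.006 m), for 0.3 s.
At the end, for the whole second after the job is handed in: The fingers hold the shutter's knob (over 3 N) and the shutter stands still at half travel, 30 mm +/- 5 mm; the logger, let go and at rest, stands upright (within 0.1 rad) on the stage, its middle within 12 mm of the stage's middle, its dome facing the window within 15 degrees (horizontal distance between logger and stage_top below 0.012 m and z of logger in the frame of stage between 0.042 and 0.05 m and angle between logger's own z axis and vertical below 0.1 rad and angle between the x axis of logger and the x axis of bench, either way round below 0.26 rad and x of logger_dome in the frame of stage above 0.008 m and linear speed of logger below 0.02 m/s and contact force between the fingers and logger below 0.1 N and contact force between logger and stage above 0.2 N and value of joint shutter between 0.025 and 0.035 m and velocity of joint shutter between -0.01 and 0.01 m/s and contact force between the fingers and shutter above 3 N); the arm keeps its last pose, push and grip.
It fails at once if the shutter goes past three quarters open (45 mm) (value of joint shutter above 0.0465 m).
It fails at once if the multimeter is shifted by more than 20 mm (distance of multimeter from where it was at the start of the episode above 0.02 m).
It fails at once if the solder spool is shifted by more than 20 mm (distance of solder_spool from where it was at the start of the episode above 0.02 m).
It fails at once if the flux tin is shifted by more than 20 mm (distance of flux_tin from where it was at the start of the episode above 0.02 m).
It also fails if it takes over 53 s, if anything falls off the work surface, if the arm or the gripper's body presses on something with over 40 N, if the wrist force passes 120 N, or if a joint passes its speed limit or range.

## Robot

A 7-joint arm with a two-finger parallel gripper is mounted at the origin on a cart in front of the work surface, level with it; the furniture and walls round the work are solid. World frame = base frame: x ahead of the robot, y to its left, z up, the work surface at z = 0. Lengths are in m, angles in rad, forces in N, time in s.
With the tool pointing down it reaches from about 0.425 to 0.95 m from the base axis. Payload 4.7 kg.
Tool frame: the origin (TCP) lies on the centre line of the jaws, within the pads' length; the fingertips stand robot.nose_length ahead of it and the grasp point (between the pads) lies 8 mm behind it (robot.nose_length is the distance from the TCP to the fingertips, in m); z points along the fingers, y is the line along which they close (so a half turn about z gives the same grasp; the last joint's range is limited). The gripper opens to 85 mm and grips with 20 to 120 N. Pads are 22 mm wide; open, the fingers measure 114 mm over their backs; the gripper's body (76 mm by 85 mm) begins 54 mm behind the grasp point. The pads swing forward as they close: fully open they stand 13 mm farther back than shut.
Start: joints at [-1.237, 0.469, -0.049, 1.532, 0.024, 1.141, -0.082], TCP at [0.24, 0.631, 0.242] pointing down, gripper open.
Joint ranges: [-2.59, 2.59], [-0.33, 1.99], [-1.39, 1.29], [0.1, 2.45], [-1.04, 4.18], [0.21, 1.99], [-2.66, 2.66]. Speed limits (rad/s): [2.57, 2.57, 3.14, 3.14, 3.14, 3.14, 3.14].

## Interface

Orientations are given as [roll, pitch, yaw] about the fixed x, y, z axes, in that order (R = Rz(yaw) Ry(pitch) Rx(roll)).
In Python, from plant import robot gives the robot as it stands. Calls block until the motion is done:
- robot.goto(position, orientation): joint-space move of the TCP to a pose.
- robot.move_straight(position, vel=0.15, attitude=None, contact_N=None): straight line of the TCP; attitude=None keeps the orientation; vel is the mean speed in m/s. With contact_N (N) it stops when the force on the tool has changed by that much, and returns True; else False.
- robot.move_joints(angles): joint-space move.
- robot.grip(opening, strength=None): opening from 0.0 (shut) to 1.0 (fully open); strength is the grip in N (None keeps the last); returns when the fingers have stopped.
- robot.sleep(seconds).
- robot.inverse_kinematics(position, orientation): joint angles nearest the present ones, or None.
- robot.sense(): the state.
- robot.grab_frame(name): name is "side" or "top" or "wrist"; returns a dict with "image" (400x640x3 uint8, red, green, blue), "range_z" (400x640 float32, m along the optical axis (not along the pixel's ray), 0 where there is no reading), "fx", "fy", "cx", "cy" (pixels), "R" (3x3) and "t" (3): a world point X has camera coordinates R X + t. Camera axes: x right, y down, z forward; pixel columns grow to the right and rows downward; lengths in m; the calibration is good to about 2 mm. A picture is of the moment at which its call begins.
A pose or a line that the arm cannot do raises robot.IKError and nothing moves.
- robot.close_job(): hands the job in, once; it reports no verdict.
The state is a dict: "t": time; "joint_pos": joint angles; "joint_velocities": joint speeds; "effort": joint torques, N m; "tcp_pos": TCP position; "tcp_rot": TCP orientation; "wrist_force": force on the tool from outside, world axes, zero at the start; "torque": the same for the moment, N m; "opening": opening from 0.0 (shut) to 1.0 (fully open).
Only numpy, scipy, OpenCV 4.12 (cv2) and the standard library are available. Lean on these libraries where they do the work, as an engineer would, in place of code of your own. Each camera call takes 0.05 s, during which the arm holds its last target. There are 200 camera calls.

## Working session

There is one attempt and no reset: what is moved stays moved. The work goes in short steps, each a Python script; the robot and the scene stay as the last script left them, time stands still between calls to the robot, and variables do not carry over. Pictures are saved under pics/ and viewed, on a budget of 10 in all, crops included, one or two more only if the job needs it, and the job is handed in when it is done.

```bash
mkdir -p pics; ls; python3 - <<'E'
from plant import robot
import cv2,numpy as np
s=robot.sense();print(s['t'],s['tcp_pos'],s['tcp_rot'],robot.nose_length,s['opening'])
for n in('side','top'):
    f=robot.grab_frame(n);np.savez('pics/%s0.npz'%n,**f)
    cv2.imwrite('pics/%s0.png'%n,f['image'][:,:,::-1]);print(n,f['fx'],f['cx'],f['cy'],(-f['R'].T@f['t']).round(3),f['R'].round(2).tolist())
E
```

```text
pics
0.0 [0.23933821 0.63054034 0.24124722] [-3.13962463e+00  6.07504052e-05  2.77879044e+00] 0.011 1.0003043494590373
side 477.8423197630812 317.24113762428385 203.56985995927332 [-0.28   1.347  0.686] [[-0.85, -0.52, -0.01], [-0.18, 0.31, -0.93], [0.49, -0.8, -0.36]]
top 386.1513771743771 318.3716426113563 198.44828278243796 [0.343 0.056 1.179] [[0.01, -1.0, 0.02], [-0.99, -0.01, -0.16], [0.16, -0.02, -0.99]]
```

View pics/side0.png

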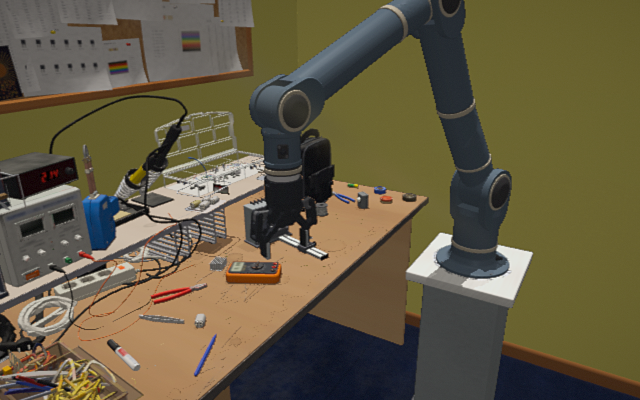

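View pics/top0.png

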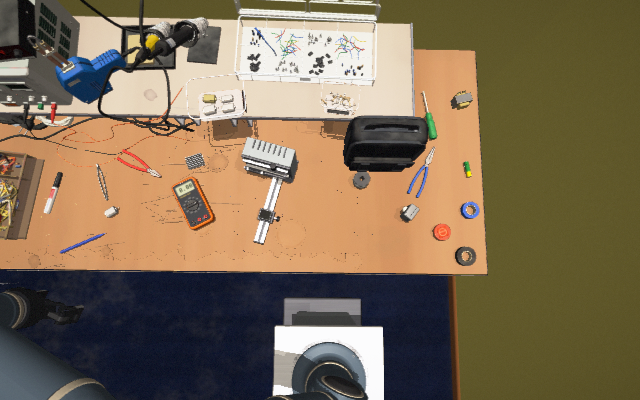

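```bash
cat > h.py <<'E'
import numpy as np,cv2
from plant import robot
def ray(f,u,v):
    d=f['R'].T@np.array([(u-f['cx'])/f['fx'],(v-f['cy'])/f['fy'],1.]);return -f['R'].T@f['t'],d
def onz(f,u,v,z):
    c,d=ray(f,u,v);return c+d*(z-c[2])/d[2]
def pt(f,u,v):
    c,d=ray(f,u,v);return c+d*f['range_z'][int(round(v)),int(round(u))]
def cloud(f):
    v,u=np.mgrid[0:400,0:640];Z=f['range_z']
    P=np.stack([(u-f['cx'])/f['fx']*Z,(v-f['cy'])/f['fy']*Z,Z],-1)
    return (P-f['t'])@f['R']
def proj(f,X):
    p=f['R']@np.array(X,float)+f['t'];return p[0]/p[2]*f['fx']+f['cx'],p[1]/p[2]*f['fy']+f['cy']
def snap(cam,name):
    f=robot.grab_frame(cam);np.savez('pics/%s.npz'%name,**f);cv2.imwrite('pics/%s.png'%name,f['image'][:,:,::-1]);return f
def load(name): return dict(np.load('pics/%s.npz'%name))
E
python3 - <<'E'
from h import *
f=load('top0')
for n,u,v in [('logger',410,212),('spool',361,180),('tin',442,232),('stage',267,215),('house',268,155),('railend',260,240),('dmm',194,203),('desk',330,230)]: print(n,pt(f,u,v).round(3))
im=f['image'][:,:,::-1]
a=cv2.resize(im[125:255,225:325],None,fx=4,fy=4.0,interpolation=2);b=cv2.resize(im[190:235,390:440],None,fx=8,fy=8,interpolation=2)
o=np.zeros((520,800,3),np.uint8);o[:,:400]=a;o[:360,400:]=b;cv2.imwrite('pics/crop0.png',o)
P=cloud(f);z=P[...,2]
for n,(x0,x1,y0,y1,lo,hi) in dict(log=(395,425,195,230,.05,.075),stage=(250,285,200,228,.04,.055),roof=(235,305,130,185,.125,.142),rail=(245,290,185,250,.008,.018)).items():
    m=np.zeros(z.shape,np.uint8);m[y0:y1,x0:x1]=((z>lo)&(z<hi))[y0:y1,x0:x1]
    q=P[m>0];print(n,len(q),cv2.minAreaRect(q[:,:2].astype(np.float32)),np.median(q,0))
E
```

```text
logger [ 0.486 -0.236  0.055]
spool [ 0.592 -0.099 -0.002]
tin [ 0.43  -0.34   0.021]
stage [0.472 0.185 0.045]
house [0.631 0.178 0.131]
railend [0.4   0.207 0.014]
dmm [0.505 0.401 0.047]
desk [ 0.434 -0.003 -0.002]
log 148 ((0.48703259229660034, -0.23933294415473938), (0.02984912134706974, 0.045348379760980606), 52.73659896850586) [ 0.48565038 -0.23843389  0.05756068]
stage 107 ((0.4747670292854309, 0.19114767014980316), (0.03368569165468216, 0.02726011723279953), 74.05936431884766) [0.47516674 0.19101709 0.04573615]
roof 1051 ((0.6333437561988831, 0.17995984852313995), (0.14206716418266296, 0.07177446782588959), 75.15003967285156) [0.63748025 0.17828563 0.13013436]
rail 499 ((0.47997912764549255, 0.1827687919139862), (0.06811768561601639, 0.1888691633939743), 66.26954650878906) [0.49100903 0.18819038 0.01217537]
```

View pics/crop0.png

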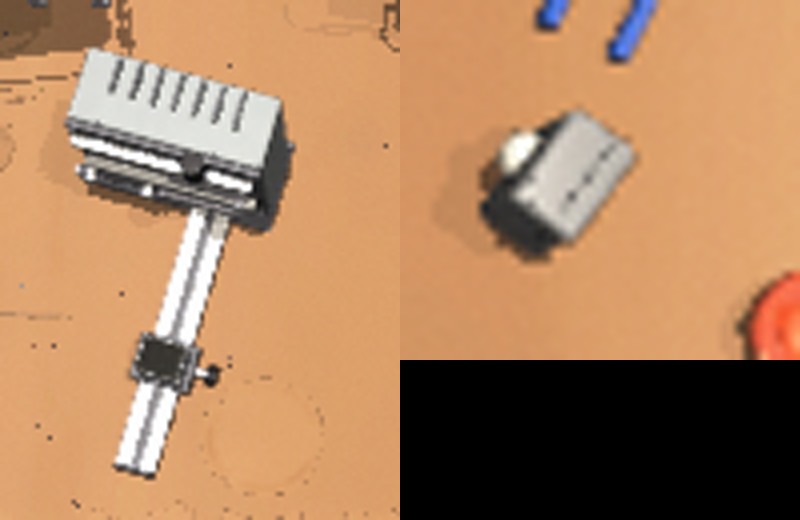

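```bash
python3 - <<'E'
from h import *
pi=np.pi;r=np.radians
for p,y in [((.475,.191,.30),-15.5),((.475,.191,.10),-15.5),((.475,.191,.30),164.5),((.487,-.239,.05),53),((.59,.19,.16),-15.5),((.59,.19,.16),164.5)]:
    q=robot.inverse_kinematics(p,[pi,0,r(y)]);print(p,y,None if q is None else np.round(q,2))
robot.goto([.50,.19,.32],[pi,0,r(164.5)]);f=snap('wrist','w1');print(robot.sense()['t'],robot.sense()['joint_pos'].round(2),(-f['R'].T@f['t']).round(3),f['fx'])
robot.goto([.487,-.239,.25],[pi,0,r(53)]);f=snap('wrist','w2');print(robot.sense()['t'],robot.sense()['joint_pos'].round(2),(-f['R'].T@f['t']).round(3))
snap('side','s2');snap('top','t2')
a,b=cv2.imread('pics/w1.png'),cv2.imread('pics/w2.png')
cv2.imwrite('pics/v2.png',cv2.resize(np.vstack([a,b]),None,fx=.75,fy=.75))
s=cv2.imread('pics/s2.png')[160:300,200:440];cv2.imwrite('pics/v3.png',cv2.resize(s,None,fx=3,fy=3))
E
```

```text
(0.475, 0.191, 0.3) -15.5 [-1.03  0.16  0.65  1.87 -0.11  1.15 -2.18]
(0.475, 0.191, 0.1) -15.5 [-0.97  0.45  0.64  2.08 -0.4   0.73 -1.91]
(0.475, 0.191, 0.3) 164.5 [-0.62  0.15  0.18  1.85 -0.03  1.15  0.87]
(0.487, -0.239, 0.05) 53 [-0.22  0.65  0.81  2.05 -0.7   0.75  0.39]
(0.59, 0.19, 0.16) -15.5 [-0.87  0.53  0.68  1.79 -0.4   0.97 -1.86]
(0.59, 0.19, 0.16) 164.5 [-0.48  0.46  0.14  1.76 -0.08  0.93  0.99]
2.025 [-0.6   0.17  0.18  1.77 -0.03  1.2   0.89] [0.429 0.211 0.452] 333.0813201605074
3.675 [-0.18  0.28  0.69  1.87 -0.2   1.06 -0.05] [ 0.53  -0.179  0.383]
```

View pics/v2.png

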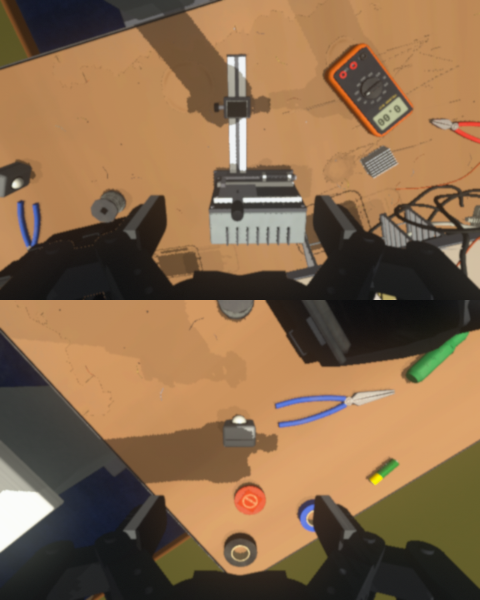

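View pics/v3.png

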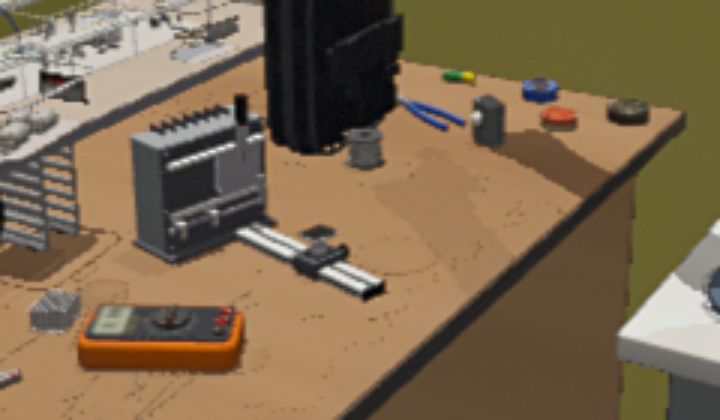

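```bash
python3 - <<'E'
from h import *
f1,f2,ft,f0=load('w1'),load('w2'),load('t2'),load('top0')
def rect(n,f,ctr,rad,lo,hi):
    P=cloud(f);z=P[...,2];m=(z>lo)&(z<hi)&(np.hypot(P[...,0]-ctr[0],P[...,1]-ctr[1])<rad)&(f['range_z']>.1)
    l,lab,st,_=cv2.connectedComponentsWithStats(m.astype(np.uint8))
    k=1+np.argmax(st[1:,4]);q=P[lab==k]
    r=cv2.minAreaRect(q[:,:2].astype(np.float32));print(n,len(q),np.round(r[0],4),np.round(r[1],4),round(r[2],1),'z',np.median(q[:,2]).round(4))
L=(.487,-.239);S=(.475,.191);H=(.63,.18)
for n,f in(('w2',f2),('top0',f0)): rect(n+' logger',f,L,.05,.048,.068)
for n,f in(('w1',f1),('t2',ft),('top0',f0)):
    rect(n+' stage',f,S,.04,.038,.055)
    rect(n+' rail',f,(.47,.19),.13,.007,.018)
    rect(n+' roof',f,H,.12,.125,.1335)
    rect(n+' knob',f,(.6,.18),.1,.160,.176)
E
```

```text
w2 logger 1317 [ 0.4856 -0.237 ] [0.0298 0.0436] 53.0 z 0.0585
top0 logger 154 [ 0.487  -0.2392] [0.0299 0.0454] 53.7 z 0.0574
w1 stage 644 [0.4718 0.1939] [0.0332 0.0269] 74.9 z 0.0468
w1 rail 1684 [0.5434 0.175 ] [0.057 0.11 ] 73.8 z 0.0129
w1 roof 5589 [0.635  0.1814] [0.142  0.0618] 75.1 z 0.1308
w1 knob 262 [0.5887 0.1641] [0.0166 0.0154] 36.5 z 0.1685
t2 stage 109 [0.4752 0.1917] [0.0336 0.028 ] 77.4 z 0.0456
t2 rail 336 [0.5445 0.1733] [0.0354 0.1052] 71.4 z 0.012
t2 roof 928 [0.6384 0.1784] [0.142  0.0608] 75.6 z 0.1298
t2 knob 29 [0.5911 0.1608] [0.0131 0.0131] 44.2 z 0.1674
top0 stage 109 [0.4748 0.1913] [0.0335 0.0275] 75.2 z 0.0457
top0 rail 330 [0.5436 0.1737] [0.0333 0.104 ] 76.8 z 0.0121
top0 roof 947 [0.6383 0.1787] [0.1421 0.0616] 75.2 z 0.1299
top0 knob 30 [0.5908 0.1607] [0.0139 0.0134] 48.7 z 0.1673
```

```bash
python3 - <<'E'
from h import *
pi=np.pi;r=np.radians
A=[pi,0,r(53)];x,y=.4863,-.238
robot.goto([x,y,.15],A);robot.move_straight([x,y,.036],vel=.08);robot.grip(0,40)
s=robot.sense();print(s['opening'],s['tcp_pos'].round(4),s['t'])
robot.move_straight([x,y,.22],vel=.12)
print(robot.sense()['opening'],robot.sense()['wrist_force'].round(2))
robot.goto([.4735,.1925,.20],[pi,0,r(-14.9)])
s=robot.sense();print(s['t'],s['tcp_pos'].round(4),s['tcp_rot'].round(3),s['joint_pos'].round(2))
f=snap('wrist','w3');g=snap('side','s3');t=snap('top','t3')
S=np.array([.4735,.1925])
for n,k in(('w',f),('s',g),('t',t)):
    P=cloud(k);m=(np.hypot(*(P[...,:2]-S).transpose(2,0,1))<.06)&(P[...,2]>.14)&(P[...,2]<.30)
    print(n,m.sum(),proj(k,[*S,.18]))
o=np.zeros((400,800,3),np.uint8)
u,v=map(int,proj(g,[*S,.18]));c=g['image'][max(0,v-66):v+67,u-66:u+67,::-1];c=cv2.resize(c,(400,400));o[:,:400]=c
o[:250,400:]=cv2.resize(f['image'][:,:,::-1],(400,250));cv2.imwrite('pics/v4.png',o)
E
```

```text
0.5095981299726167 [ 0.4866 -0.2382  0.0363] 6.2917
0.5107151921304434 [ 0.35  0.06 -1.19]
9.7333 [0.4738 0.1917 0.2   ] [ 3.141 -0.    -0.261] [-1.07  0.29  0.73  2.   -0.24  0.94 -2.04]
w 50736 (np.float64(317.8508988541703), np.float64(253.86369700844256))
s 967 (np.float64(304.0451935248537), np.float64(196.85251832503752))
t 108 (np.float64(258.51011637155074), np.float64(208.57755542122746))
```

View pics/v4.png

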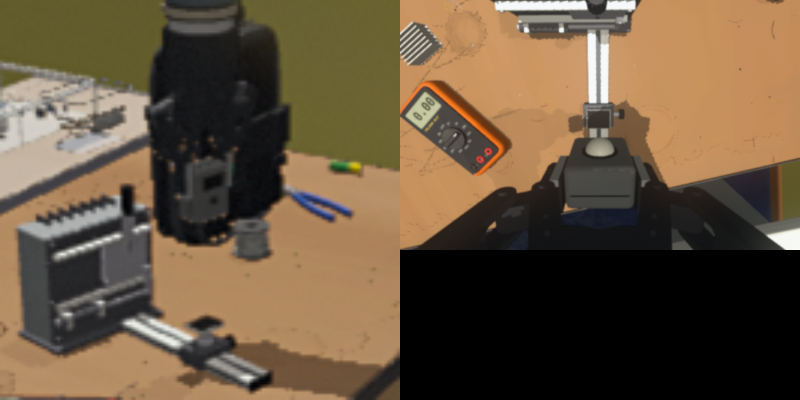

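```bash
python3 - <<'E'
from h import *
f=load('w3');P=cloud(f);S=np.array([.4738,.1917]);z=P[...,2]
d=P[...,:2]-S;a=np.radians(-14.9);bx=d[...,0]*np.cos(a)+d[...,1]*np.sin(a);by=-d[...,0]*np.sin(a)+d[...,1]*np.cos(a)
m=(abs(z-.222)<.006)&(abs(by)<.03)&(abs(bx)<.04)
q=np.c_[bx[m],by[m],z[m]];print(len(q),np.percentile(q,[0,1,50,99,100],axis=0).round(4));print(cv2.minAreaRect(q[:,:2].astype(np.float32)))
m=(abs(z-.195)<.012)&(abs(by)<.014)&(bx>.012)&(bx<.04);q=np.c_[bx[m],by[m],z[m]];print('dome',len(q),np.percentile(q,[0,50,99.5,100],axis=0).round(4))
E
```

```text
9095 [[-1.540e-02 -2.860e-02  2.160e-01]
 [-1.430e-02 -2.620e-02  2.165e-01]
 [ 3.100e-03  1.000e-04  2.224e-01]
 [ 1.410e-02  2.620e-02  2.272e-01]
 [ 1.460e-02  2.840e-02  2.280e-01]]
((-0.0004188772290945053, -9.958632290363312e-05), (0.056977540254592896, 0.029926741495728493), 89.8580322265625)
dome 1294 [[ 0.0133 -0.014   0.1831]
 [ 0.0181 -0.0003  0.2031]
 [ 0.0239  0.0139  0.2069]
 [ 0.0243  0.014   0.207 ]]
```

```bash
python3 - <<'E'
from h import *
x,y=.4738,.1924
robot.move_straight([x,y,.092],vel=.1)
c=robot.move_straight([x,y,.078],vel=.02,contact_N=2.5)
s=robot.sense();print(c,s['tcp_pos'].round(4),s['wrist_force'].round(2),s['t'])
robot.sleep(.3);robot.grip(1.0);robot.sleep(.3)
s=robot.sense();print(s['opening'],s['tcp_pos'].round(4))
robot.move_straight([x,y,.26],vel=.15)
f=snap('wrist','w4');g=snap('side','s4');t=snap('top','t4');print(robot.sense()['t'])
for n,k in(('w',f),('t',t)):
    P=cloud(k);zz=P[...,2]
    for nm,c,h,R in(('log',(x,y),.104,.04),('knob',(.59,.162),.168,.03)):
        m=(abs(zz-h)<.007)&(np.hypot(P[...,0]-c[0],P[...,1]-c[1])<R)
        q=P[m]
        if len(q)>8:print(n,nm,len(q),cv2.minAreaRect(q[:,:2].astype(np.float32)),np.median(q[:,2]))
u,v=map(int,proj(g,[x,y,.1]));o=np.zeros((400,800,3),np.uint8)
o[:,:400]=cv2.resize(g['image'][v-66:v+67,u-66:u+67,::-1],(400,400));o[:250,400:]=cv2.resize(f['image'][:,:,::-1],(400,250));cv2.imwrite('pics/v5.png',o)
E
```

```text
True [0.4738 0.1925 0.0823] [ 0.79 -0.29  4.86] 11.6417
0.9988909838550706 [0.4731 0.1923 0.0818]
14.225
w log 1595 ((0.473400741815567, 0.19240234792232513), (0.04412277787923813, 0.029169384390115738), 75.22816467285156) 0.10464261904130018
w knob 672 ((0.5893698930740356, 0.16316425800323486), (0.016115989536046982, 0.01594831421971321), 77.66284942626953) 0.16870480203995647
t log 58 ((0.46814680099487305, 0.17878012359142303), (0.02346748113632202, 0.028456129133701324), 35.848228454589844) 0.1033999968806919
t knob 31 ((0.5906963348388672, 0.16066086292266846), (0.014849385246634483, 0.013188307173550129), 45.99363327026367) 0.16762587167123835
```

View pics/v5.png

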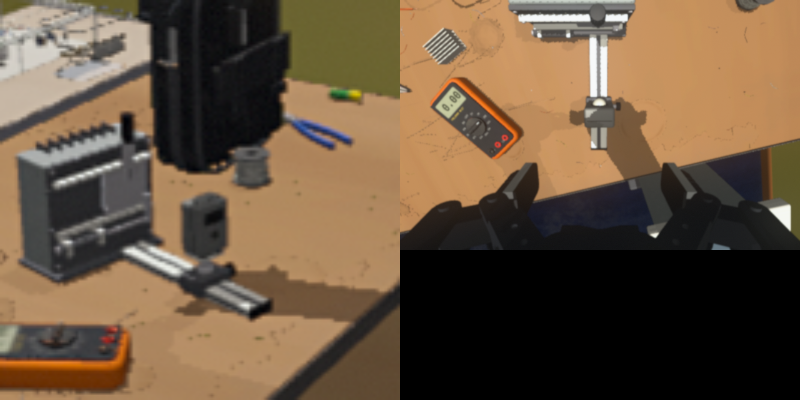

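```bash
python3 - <<'E'
from h import *
pi=np.pi;A=[pi,0,np.radians(-14.9)];k=np.array([.590,.1621]);n=np.array([.257,.9664])
robot.grip(.6);robot.move_straight([*k,.24],vel=.12);robot.move_straight([*k,.155],vel=.06,contact_N=8)
s0=robot.sense();print(s0['tcp_pos'].round(4),s0['wrist_force'].round(2))
robot.grip(0,50);s=robot.sense();print(s['t'],s['opening'],s['tcp_pos'].round(4),s['wrist_force'].round(2))
snap('side','s5a');snap('top','t5a')
for d in(.012,.024,.028):
    robot.move_straight([*(k+d*n),.155],vel=.03);robot.sleep(.2);s=robot.sense()
    print(d,((s['tcp_pos'][:2]-k)@n).round(4),(s['wrist_force'][:2]@n).round(2),s['wrist_force'].round(2),s['opening'],s['t'])
g=snap('side','s5');t=snap('top','t5');f=snap('wrist','w5')
u,v=map(int,proj(g,[.59,.165,.12]));o=np.zeros((400,800,3),np.uint8)
o[:,:400]=cv2.resize(g['image'][v-40:v+60,u-50:u+50,::-1],(400,400));o[:250,400:]=cv2.resize(f['image'][:,:,::-1],(400,250));cv2.imwrite('pics/v6.png',o)
E
```

```text
[0.5903 0.1622 0.1554] [-0.09  0.78 -0.63]
17.8083 0.16500989948554937 [0.5903 0.163  0.1554] [0.07 2.56 2.17]
0.012 0.0096 -3.24 [-4.71 -2.1   6.83] 0.1660909305418546 18.6583
0.024 0.0205 -4.44 [-3.97 -3.54  7.3 ] 0.16655301206564857 19.4083
0.028 0.0241 -5.63 [-5.34 -4.41  8.18] 0.16979021586465357 19.8917
```

View pics/v6.png

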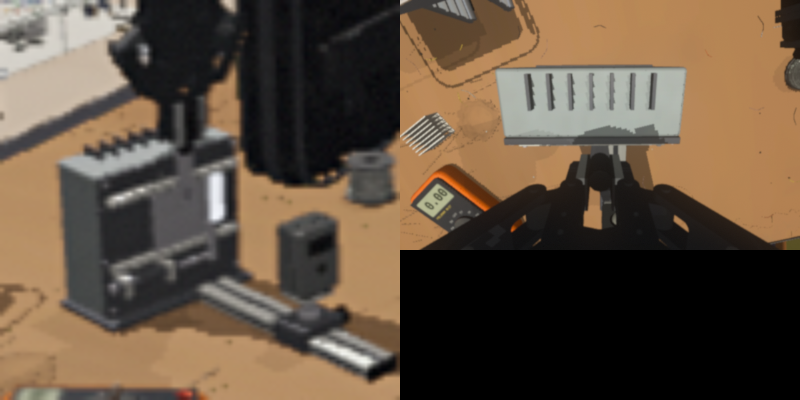

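```bash
python3 - <<'E'
from h import *
a=np.radians(-14.9);ex=np.array([np.cos(a),np.sin(a),0]);ey=np.array([-np.sin(a),np.cos(a),0])
O=np.array([.590,.1625,0])+.0105*ex  # window origin
for nm in('s4','s5a','s5'):
    g=load(nm);im=cv2.cvtColor(g['image'],cv2.COLOR_RGB2GRAY).astype(np.float32)
    print(nm)
    ys=np.arange(-.045,.105,.0025)
    R=[]
    for z in np.arange(.07,.095,.003):
        uv=np.array([proj(g,O-.004*ex+y*ey+z*np.array([0,0,1])) for y in ys],np.float32)
        R.append(cv2.remap(im,uv[:,0],uv[:,1],1).ravel())
    r=np.mean(R,0);print(' '.join('%d:%d'%(y*1000,v) for y,v in zip(ys,r)))
E
```

```text
s4
-45:146 -42:118 -39:89 -37:59 -34:56 -32:71 -29:79 -27:84 -24:84 -22:84 -19:83 -17:83 -14:83 -12:80 -9:79 -7:81 -4:84 -2:85 0:84 2:84 5:84 7:83 10:84 12:83 15:83 17:83 20:83 22:85 25:90 27:99 30:85 32:65 35:47 37:37 40:37 42:37 45:38 47:38 50:39 52:39 55:38 57:38 60:38 62:38 65:38 67:39 70:39 72:38 75:38 77:38 80:39 82:38 85:38 87:38 90:39 92:38 95:38 97:38 100:42 102:52
s5a
-45:147 -42:119 -39:90 -37:59 -34:56 -32:72 -29:80 -27:85 -24:85 -22:85 -19:84 -17:84 -14:84 -12:81 -9:80 -7:82 -4:84 -2:85 0:85 2:84 5:84 7:85 10:85 12:85 15:84 17:84 20:84 22:86 25:93 27:107 30:93 32:71 35:50 37:38 40:38 42:38 45:38 47:39 50:39 52:39 55:39 57:39 60:39 62:39 65:38 67:39 70:39 72:39 75:39 77:39 80:39 82:38 85:39 87:39 90:39 92:39 95:39 97:39 100:43 102:53
s5
-45:148 -42:121 -39:92 -37:58 -34:38 -32:27 -29:48 -27:80 -24:152 -22:208 -19:227 -17:236 -14:238 -12:210 -9:175 -7:126 -4:92 -2:82 0:82 2:84 5:85 7:85 10:82 12:82 15:82 17:84 20:84 22:84 25:84 27:85 30:85 32:85 35:85 37:85 40:85 42:86 45:86 47:80 50:68 52:53 55:43 57:38 60:38 62:38 65:40 67:39 70:39 72:39 75:40 77:40 80:40 82:40 85:39 87:39 90:39 92:39 95:38 97:38 100:43 102:54
```

```bash
python3 - <<'E'
from h import *
k=np.array([.590,.1621]);n=np.array([.257,.9664])
for d in(.033,.037):
    robot.move_straight([*(k+d*n),.155],vel=.03);robot.sleep(.3);s=robot.sense()
    print(d,((s['tcp_pos'][:2]-k)@n).round(4),s['tcp_pos'].round(4),(s['wrist_force'][:2]@n).round(2),s['wrist_force'].round(2),s['opening'],s['t'])
g=snap('side','s6');f=snap('wrist','w6');t=snap('top','t6')
a=np.radians(-14.9);ex=np.array([np.cos(a),np.sin(a),0]);ey=np.array([-np.sin(a),np.cos(a),0]);O=np.array([.590,.1625,0])+.0105*ex
def edge(g,lo,hi,z0=.07,z1=.095):
    im=cv2.cvtColor(g['image'],cv2.COLOR_RGB2GRAY).astype(np.float32);ys=np.arange(lo,hi,.0005)
    r=np.mean([cv2.remap(im,*np.array([proj(g,O-.004*ex+y*ey+[0,0,z]) for y in ys],np.float32).T,1).ravel() for z in np.arange(z0,z1,.003)],0)
    d=np.gradient(cv2.GaussianBlur(r[None],(0,0),3).ravel());i=np.argmin(d);return ys[i]*1000
for nm in('s4','s5','s6'):
    G=load(nm);print(nm,'left edge',edge(G,.025,.08),'lit edge',edge(G,-.02,.02))
for nm in('w4','w5','w6'):
    F=load(nm);P=cloud(F);d=P-O;bx=d@ex;by=d@ey
    m=(abs(P[...,2]-.1675)<.005)&(abs(bx+.0105)<.012)&(abs(by)<.06)&(F['range_z']>0)
    print(nm,'knob',m.sum(),np.percentile(by[m],[2,50,98]).round(4) if m.any() else '')
    m=(abs(P[...,2]-.104)<.006)&(np.hypot(P[...,0]-.4734,P[...,1]-.1924)<.04);q=P[m]
    if len(q)>20:print(nm,'log',len(q),cv2.minAreaRect(q[:,:2].astype(np.float32)))
u,v=map(int,proj(g,[.59,.18,.12]));o=np.zeros((500,800,3),np.uint8)
o[:,:500]=cv2.resize(g['image'][v-40:v+60,u-50:u+50,::-1],(500,500),interpolation=2);u,v=map(int,proj(f,[.59,.19,.15]));o[:300,500:]=cv2.resize(f['image'][max(0,v-75):v+75,u-75:u+75,::-1],(300,300));cv2.imwrite('pics/v7.png',o)
E
```

```text
0.033 0.0286 [0.5974 0.1897 0.1554] -6.48 [-4.66 -5.46  9.22] 0.16500404828020243 20.6583
0.037 0.0323 [0.5983 0.1933 0.1553] -7.14 [-5.51 -5.92  8.06] 0.17048491453953435 21.2417
s4 left edge 31.500000000000007 lit edge -12.999999999999995
s5 left edge 51.00000000000002 lit edge -8.49999999999999
s6 left edge 59.00000000000003 lit edge -0.4999999999999831
w4 knob 659 [-0.0067  0.0005  0.0077]
w4 log 1592 ((0.4733942151069641, 0.19240324199199677), (0.044134531170129776, 0.029160957783460617), 75.1727523803711)
w5 knob 2088 [0.0043 0.0235 0.043 ]
w6 knob 2101 [0.0126 0.0317 0.0512]
```

View pics/v7.png

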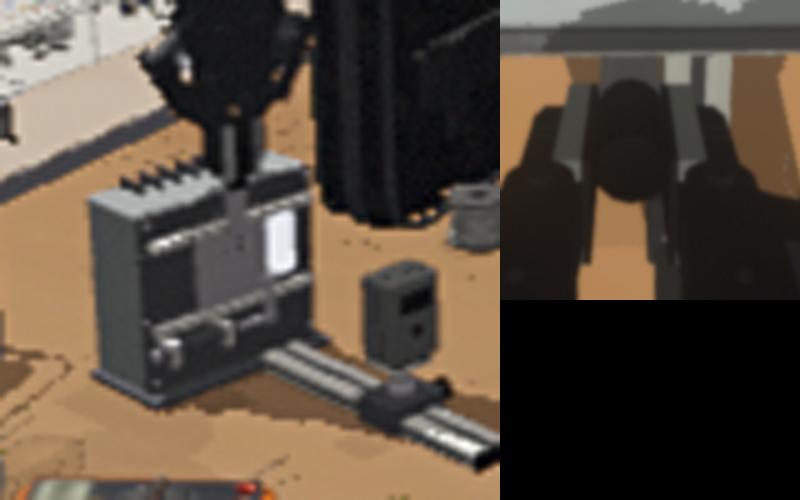

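```bash
python3 - <<'E'
from h import *
k=np.array([.590,.1621]);n=np.array([.257,.9664])
robot.move_straight([*(k+.038*n),.155],vel=.02)
for i in range(3):
    robot.sleep(.5);s=robot.sense();print(((s['tcp_pos'][:2]-k)@n).round(4),(s['wrist_force'][:2]@n).round(2),s['opening'].round(4),s['t'])
a,b=load('s4')['image'].astype(int),snap('side','s7')['image'].astype(int)
g=load('s4');u,v=map(int,proj(g,[.4734,.1924,.08]));print('logger crop diff',abs(a-b)[v-10:v+12,u-7:u+8].mean())
robot.close_job()
E
```

```text
Traceback (most recent call last):
AttributeError: 'float' object has no attribute 'round'
```

```bash
python3 - <<'E'
from h import *
k=np.array([.590,.1621]);n=np.array([.257,.9664])
for i in range(2):
    robot.sleep(.5);s=robot.sense();print(((s['tcp_pos'][:2]-k)@n).round(4),(s['wrist_force'][:2]@n).round(2),s['opening'],s['t'])
a,b=load('s4')['image'].astype(int),snap('side','s7')['image'].astype(int)
g=load('s4');u,v=map(int,proj(g,[.4734,.1924,.08]));print('logger crop diff',abs(a-b)[v-10:v+12,u-7:u+8].mean())
robot.close_job()
E
```

```text
0.0331 -7.32 0.16357967261739148 22.6417
0.0331 -7.89 0.17005352494533416 23.1417
logger crop diff 3.1222222222222222
the job is handed in; nothing more can be done
```

The logger is standing on the stage with its dome toward the window, let go while the shutter was still shut. I then slid the shutter to about half travel by its knob and handed the job in at about 23 s, still gripping the knob. The close-out gives no verdict, so whether it passed is not confirmed.

- **Logger:** from the wrist camera after release, its middle was within about 2 mm of the measured stage middle. Its yaw matched the bench's within about 0.5°, and its top was 104.6 mm above the desk against 104 expected. At the end its patch in the side camera picture had hardly changed from before the shutter move. The wrist camera did not pick up the logger again while the gripper was at the knob.
- **Shutter:** my estimates of the final opening disagree by a few millimetres, all inside 25–35 mm:
  - Tool displacement gives about 32 mm.
  - The shutter edge nearest the window's middle gives about 30–31 mm.
  - The plate's left edge gives about 28.5 mm, and its shut reference was blurred by light bleed.
  - The spring force of 7.3–7.9 N along the slide gives about 28–32 mm.
- **Hold:** the tool position was steady over the last half second.
- **Scale marks:** I did not read the long marks above the upper guide; they were too coarse in the pictures.
- **Multimeter, spool and tin:** the arm did not go near them. I took no final position check on them.

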